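Open the cap bin back onto its stop and put the stray cap away

TASK

Put the single black bottle cap that lies on the bare table beside the white cap bin (not one of the heap on the cloth) away in the bin. First swing the bin's stiff blue lid all the way back and press it firmly but gently against the rubber pad of its stop for a moment (about 8 newtons at the pad is right; 16 would spoil it), so that it stays leaning on the pad; then put the cap inside and leave the bin open. Do not knock over or push about the bottle, the label roll or the tape roll.

Things in the scene. Friction and masses are not known exactly. Their poses are not given: they have to be found in the camera images.
- cap_bin: white open box, 130 (x) x 200 (y) x 82 mm high, walls and floor 5 mm, fixed to the table; origin under its centre at table height, z up; lid hinged on its +x top edge, its tab sticks out over the -x wall; three caps (33 mm wide, 19 high) already lie fixed in it at (-38, 70), (30, -72), (35, 68) mm in x, y; the middle of the floor is free
- bin_lid (a joint): hinge angle of the blue lid in rad: 0 shut (level), 1.57 upright, more leans back over the +x side. The hinge is stiff: friction about 0.2 N m, more than the lid's weight gives (0.2 kg, varies by a fifth), so the lid stays where it is left. It meets the stop's pad between 1.70 and 1.97, differently each time
- lid_hinge (a point): point on the hinge axis, in the middle of the lid's +x edge, 82.5 mm above the table; moves with the lid, its y lies along the hinge and positive rotation about y opens the lid; from it the lid panel, 130 long, 200 wide and 8 mm thick, runs to its own -x, its underside at its own z = 0
- lid_tab (a point): centre of the blue tab on the lid's front edge, to be gripped across its width: 30 mm wide (along the hinge axis), 8 mm thick, sticking out 35 mm beyond the panel; this point is 149 mm from the hinge axis and 4 mm above the panel's underside; free space beneath it down to the table
- lid_stop: grey post, 22 x 34 x 186 mm high, fixed; origin at its foot, 160 mm along the bin's +x from the bin's centre. From it a screw with a black rubber pad (16 mm wide, sprung 2.5 N per mm, 12 mm travel) points to the bin, 85 mm above the hinge axis, in the bin's middle plane. The screw is set anew each time by up to 22 mm and not measured: feel or see where the pad is
- cap_center (a point): centre of the stray black ribbed bottle cap, 33 mm wide and 19 mm high, standing on the table (centre 9.5 mm above its underside), loose, 12 g; on the left or the right of the bin
- bottle: full glass bottle with black cap, 77 mm wide, 222 mm high, origin under its centre; loose, stands upright on the other side of the bin from the cap; leave alone
- labels: white label roll, 82 mm wide, 38 mm high, origin under its centre; loose; leave alone
- tape: roll of tan tape lying flat, 98 mm wide, 25 mm high, origin under its centre; loose; leave alone
Mind the look-alikes: they are no part of the job. Leave any orange or turquoise look-alike of the part that bears cap_center alone.

How it is judged:
On the way, in this order (a step that is already met when the one before it is completed fails the run):
1. the lid is open and pressed against the pad of its stop with at least 4 N for 0.3 s (contact force between bin_lid and lid_stop above 4 N), for 0.3 s.
2. the stray cap is inside the bin (x of cap_center in the frame of cap_bin between -0.06 and 0.06 m and y of cap_center in the frame of cap_bin between -0.095 and 0.095 m and height (world z) of cap_center below 0.06 m), for 0.1 s.
At the end, for the whole second after the job is handed in: The lid is open, leaning on the pad of its stop (contact force over 0.2 N), and the stray cap lies at rest inside the bin, its centre between the walls and less than 45 mm above the table (contact force between bin_lid and lid_stop above 0.2 N and value of joint bin_lid above 1.6 rad and x of cap_center in the frame of cap_bin between -0.06 and 0.06 m and y of cap_center in the frame of cap_bin between -0.095 and 0.095 m and height (world z) of cap_center below 0.045 m and linear speed of cap below 0.03 m/s); the robot touches nothing.
It fails at once if the lid is pressed or slammed against its stop with more than 16 N (contact force between bin_lid and lid_stop above 16 N).
It fails at once if the bottle is pushed more than 30 mm or tipped (distance of bottle from where it was at the start of the episode above 0.03 m or angle between bottle's own z axis and vertical above 0.25 rad).
It fails at once if the label roll or the tape roll is pushed more than 30 mm (distance of any of labels, tape from where it was at the start of the episode above 0.03 m).
It also fails if it takes over 72 s, if anything falls off the work surface, if the arm or the gripper's body presses on something with over 40 N, if the wrist force passes 120 N, or if a joint passes its speed limit or range.

ROBOT

A 6-joint arm with a two-finger parallel gripper is mounted at the origin on a cart in front of the work surface, level with it; the furniture and walls round the work are solid. World frame = base frame: x ahead of the robot, y to its left, z up, the work surface at z = 0. Lengths are in m, angles in rad, forces in N, time in s.
With the tool pointing down it reaches from about 0.35 to 0.975 m from the base axis. Payload 4.9 kg.
Tool frame: the origin (TCP) lies at the very end of the fingers, on their centre line; the grasp point (between the pads) lies 19 mm behind it; z points along the fingers, y is the direction in which the jaws open and shut (so a half turn about z gives the same grasp; the last joint's range is limited). The gripper opens to 85 mm and grips with 20 to 120 N. Pads are 22 mm wide; open, the fingers measure 114 mm over their backs; the gripper's body (76 mm by 85 mm) begins 54 mm behind the grasp point. The pads swing forward as they close: fully open they stand 13 mm farther back than shut.
Start: joints at [1.05, 0.053, 1.613, -0, 1.476, -0.119], TCP at [0.244, 0.575, 0.231] pointing down, gripper open.
Joint ranges: [-3.01, 3.01], [-1.01, 2.22], [0.06, 2.58], [-1.02, 4.17], [0.09, 2.62], [-3.14, 3.14]. Speed limits (rad/s): [2.57, 2.57, 3.14, 3.14, 3.14, 3.14].

INTERFACE

Orientations are given as a unit quaternion [w, x, y, z].
In Python, from plant import state, grab_frame, camera_model, job_done, search_frame, masks_of, place_of gives the robot as it stands.
- The arm moves only by the tool drive_tool, never from a script. Its argument "series" is a list of rows, each a list of 2 entries, a list of its own where there are three numbers: the shift along the world's x, y, z in m, then the turn, a rotation vector about the world's x, y, z in degrees. A call has 1 to 8 rows; each row is the pose to reach, as a shift and turn from the pose commanded when the call began; what a row does not reach only later rows make up. A row lasts 1/10 s, in which the tool goes at most 50 mm and 8.59 degrees, less where a joint would pass 70% of its speed; a pose out of reach is approached as far as the arm can. A call with a gripper value outside its range is refused whole. "fingers" is the closure, from -1 (fully open) to 1 (shut), so that 0 is half open, set as the call begins (left out, the last holds). The fingers move at their own pace and stop on an object; the grip force is fixed at half the most. Time passes only in rows, so rows that repeat a pose let the fingers close. It gives the time, the measured TCP pose, the force and the opening at its end, in the units of the state.
- state(): the state, without advancing time (a new reading comes with each control period).
- grab_frame(name): name is "scene" or "top" or "wrist"; returns the picture (400x640x3 uint8, red, green, blue); there is no depth.
- camera_model(name): a dict with "fovy" (degrees; the focal length in pixels is half the picture's height over the tangent of half this angle, whatever the lens; pixels are square), "cx", "cy" (the principal point, pixels), "rvec" (rotation vector, rad) and "tvec" (3), from world to camera coordinates, as OpenCV has them. Camera axes: x right, y down, z forward; pixel columns grow to the right and rows downward; lengths in m; the calibration is good to about 2 mm. The wrist camera is an equidistant fisheye: a pixel r from the principal point sees the ray r / f radians off the axis. A picture is of the moment at which its call begins: read the wrist's pose just before it. camera_model takes no time and is no camera call; for the wrist camera it gives the pose at the moment of the call.
- job_done(): hands the job in, once; it reports no verdict.
Trained networks look in the newest picture that a camera, given by its name, has taken for a name from the list of things; names that differ only in an ending like _2 or _b are one class to them, and where a whole thing is asked for, a point or a joint stands for the part that bears it (a point fixed in the world has none). Each returns a list of dicts, best first, with "confidence" (0 to 1); they miss things now and then, are a little off and sometimes report something else, mostly with a low value. They report only what shows in the picture. A call takes as long as a camera call. They do not tell look-alikes from the thing itself.
- search_frame(camera, name): "location" ([x, y, z] in m, in world coordinates, good to about 4 mm: the middle of the surface that is visible of it).
- masks_of(camera, name): "pixels" (400x640 bool, what is visible of it).
- place_of(camera, name): "location" ([x, y, z] in m, in world coordinates, good to about 4 mm: a listed point, or the origin of a listed thing).
The state is a dict: "time": time; "joint_pos": joint angles; "joint_vel": joint speeds; "joint_efforts": joint torques, N m; "tool_pos": TCP position; "tool_rot": TCP orientation; "contact_force": force on the tool from outside, world axes, zero at the start; "ft_torque": the same for the moment, N m; "gripper_width": opening from 0.0 (shut) to 1.0 (fully open).
Only numpy, scipy, OpenCV 4.12 (cv2) and the standard library are available. Lean on these libraries where they do the work, as an engineer would, in place of code of your own. Each camera call takes 0.05 s, during which the arm holds its last target.

## Working session

There is one attempt and no reset: what is moved stays moved. The work goes in short steps, Python scripts to look and compute and a tool call to move; the robot and the scene stay as the last step left them, time stands still between calls to the robot, and variables do not carry over. Pictures are saved under pics/ and viewed, and the job is handed in when it is done.

Besides the shell and the picture viewer there is one more tool, called after "Call:" as name([rows], argument=value, ...), one row to a line, values as JSON. drive_tool: Moves the arm, as the interface text tells. Its arguments: {"type":"object","properties":{"series":{"type":"array","items":{"type":"array"}},"fingers":{"type":"number"}},"required":["series"]}

```bash
mkdir -p pics; ls; python3 - <<'E'
from plant import *
import cv2
s=state();print({k:s[k] for k in s})
for n in ["scene","top"]:
    cv2.imwrite(f"pics/{n}0.png",grab_frame(n)[:,:,::-1])
    m=camera_model(n);print(n,m)
    for t in ["cap_bin","lid_hinge","lid_tab","lid_stop","cap_center","bottle","labels","tape"]:
        print(t,[(x["location"],round(x["confidence"],2)) for x in place_of(n,t)])
print(state()["time"])
E
```

```text
pics
{'time': 0.0, 'joint_pos': array([ 1.04999975e+00,  5.33533660e-02,  1.61428398e+00, -2.55519872e-05,
        1.47598471e+00, -1.19001057e-01]), 'joint_vel': array([ 1.67798315e-04, -1.76222537e-06,  3.23040081e-04,  6.21053406e-04,
        6.56182991e-04,  5.88129969e-04]), 'joint_efforts': array([ 1.43985588e-03, -3.93683624e+01, -3.70177603e+01, -3.97811550e-05,
        6.95518451e-03, -2.73671411e-06]), 'tool_pos': array([0.24411816, 0.57468476, 0.23007116]), 'tool_rot': array([-3.07020972e-04,  1.99547814e-01,  9.79887565e-01, -9.67220518e-04]), 'contact_force': array([-0.7340918 , -0.34465827,  0.41590914]), 'ft_torque': array([-0.03556241,  0.00053691, -0.02054075]), 'gripper_width': 0.999738306771725}
scene {'fovy': 57.16100346694483, 'cx': 316.76921273437813, 'cy': 198.53635454904398, 'rvec': array([ 2.24600688, -0.7765831 ,  0.34648119]), 'tvec': array([-0.50701315,  0.26227399,  0.70948238])}
cap_bin [([0.5872, -0.0206, -0.0039], 0.67)]
lid_hinge [([0.653, -0.0102, 0.0863], 0.73)]
lid_tab [([0.5027, -0.0305, 0.0886], 0.98)]
lid_stop [([0.7488, -0.0029, 0.0014], 0.75)]
[... 191 characters left out ...]
 0.0023], 0.91)]
top {'fovy': 53.5344489484265, 'cx': 319.9438708516177, 'cy': 204.78525747028795, 'rvec': array([ 2.12372195, -2.18702162,  0.12148281]), 'tvec': array([-0.05910808,  0.58374156,  1.20664238])}
cap_bin [([0.5942, -0.0251, 0.0012], 0.63)]
lid_hinge [([0.6541, -0.0129, 0.082], 0.76), ([0.4158, -0.2263, -0.0018], 0.2)]
lid_tab [([0.5073, -0.0294, 0.0831], 0.76)]
lid_stop [([0.7443, -0.005, 0.0041], 0.58)]
cap_center [([0.4948, -0.3517, 0.0078], 0.68), ([0.5173, -0.4241, 0.009], 0.5), ([0.568, -0.344, 0.013], 0.4)]
bottle [([0.4916, 0.1979, -0.0001], 0.85), ([0.6659, 0.2184, -0.0014], 0.47)]
labels [([0.6674, 0.2197, -0.0023], 0.65)]
tape [([0.4097, -0.2251, -0.0042], 0.71)]
0.9
```

View pics/scene0.png

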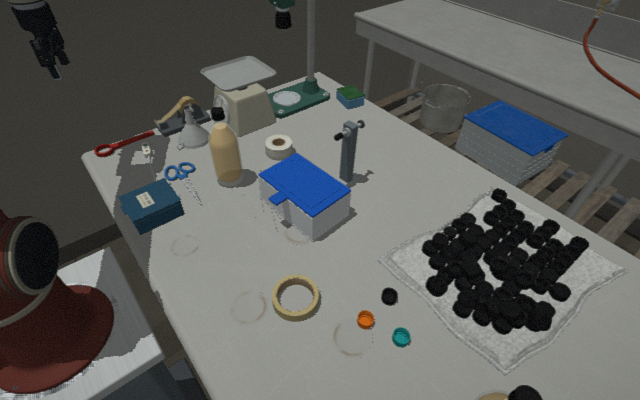

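View pics/top0.png

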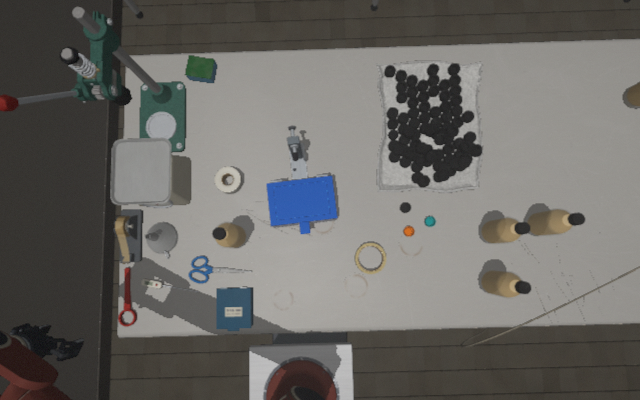

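```bash
cat > h.py <<'E'
import numpy as np, cv2
from scipy.spatial.transform import Rotation as R
from plant import *
def ray(n,uv,z):
    m=camera_model(n);f=200/np.tan(np.radians(m["fovy"]/2))
    Rm=R.from_rotvec(m["rvec"]).as_matrix();c=-Rm.T@m["tvec"]
    d=Rm.T@np.array([(uv[0]-m["cx"])/f,(uv[1]-m["cy"])/f,1]);return c+d*(z-c[2])/d[2]
def st():
    s=state();r=R.from_quat(np.roll(s["tool_rot"],-1)).as_matrix()
    print("t",round(s["time"],2),"p",s["tool_pos"].round(4),"F",s["contact_force"].round(2),"w",round(s["gripper_width"],3),"y",r[:,1].round(3),"z",r[:,2].round(3),"q",s["joint_pos"].round(2))
E
python3 - <<'E'
from h import *
for n in ["top","scene"]:
    im=cv2.imread(f"pics/{n}0.png");h=cv2.cvtColor(im,cv2.COLOR_BGR2HSV)
    m=cv2.inRange(h,(105,150,80),(130,255,255))
    k,l,sx,c=cv2.connectedComponentsWithStats(m)
    reg=(250,350,160,245) if n=="top" else (250,355,150,215)
    best=[i for i in range(1,k) if reg[0]<c[i][0]<reg[1] and reg[2]<c[i][1]<reg[3]]
    i=max(best,key=lambda i:sx[i,4]);mm=(l==i).astype(np.uint8)
    pts=np.array([ray(n,(u,v),0.0905)[:2] for v,u in zip(*np.nonzero(mm))])
    box=cv2.minAreaRect((pts*1000).astype(np.float32));print(n,sx[i],box)
    po=cv2.morphologyEx(mm,cv2.MORPH_OPEN,np.ones((17,17)))
    pts2=np.array([ray(n,(u,v),0.0905)[:2] for v,u in zip(*np.nonzero(po))])
    print(" panel",cv2.minAreaRect((pts2*1000).astype(np.float32)),pts2.mean(0))
    tb=mm&~cv2.dilate(po,np.ones((3,3)))
    tp=np.array([ray(n,(u,v),0.0905)[:2] for v,u in zip(*np.nonzero(tb))]);tp=tp[tp[:,0]<0.52];print(" tab",tp.mean(0),len(tp))
    # black caps
b=search_frame("top","cap_center");print([(x["location"],x["confidence"]) for x in b])
print(ray("top",(405,208),0.019))
print(ray("scene",(389,293),0.015))
print(ray("top",(294,140),.167), ray("scene",(339,136),.167))
E
```

```text
top [ 267  176   70   58 2855] ((573.5355834960938, -23.03144073486328), (162.0152130126953, 196.052001953125), 5.19715690612793)Traceback (most recent call last):
  File "<stdin>", line 12, in <module>
  File "h.py", line 5, in ray
    m=camera_model(n);f=200/np.tan(np.radians(m["fovy"]/2))
ValueError: time passes only in moves, steps and waits
```

```bash
sed -i 's/^def ray/_c={}\ndef cm(n):\n    if n not in _c: _c[n]=camera_model(n)\n    return _c[n]\ndef ray/; s/m=camera_model(n);f/m=cm(n);f/' h.py
python3 - <<'E'
from h import *
for n in ["top","scene"]:
    im=cv2.imread(f"pics/{n}0.png");h=cv2.cvtColor(im,cv2.COLOR_BGR2HSV)
    m=cv2.inRange(h,(105,150,80),(130,255,255))
    k,l,sx,c=cv2.connectedComponentsWithStats(m)
    reg=(250,350,160,245) if n=="top" else (250,355,150,215)
    best=[i for i in range(1,k) if reg[0]<c[i][0]<reg[1] and reg[2]<c[i][1]<reg[3]]
    i=max(best,key=lambda i:sx[i,4]);mm=(l==i).astype(np.uint8)
    po=cv2.morphologyEx(mm,cv2.MORPH_OPEN,np.ones((17,17)))
    pts2=np.array([ray(n,(u,v),0.0905)[:2] for v,u in zip(*np.nonzero(po))])
    print(" panel",cv2.minAreaRect((pts2*1000).astype(np.float32)),pts2.mean(0))
    tb=mm&~cv2.dilate(po,np.ones((3,3)))
    tp=np.array([ray(n,(u,v),0.0905)[:2] for v,u in zip(*np.nonzero(tb))]);tp=tp[tp[:,0]<0.52];print(" tab",tp.mean(0),len(tp))
print(ray("top",(405,208),0.019),ray("scene",(389,293),0.015))
print(ray("top",(294,140),.167), ray("scene",(339,136),.167))
st()
E
```

```text
panel ((590.440185546875, -21.17455291748047), (128.52027893066406, 195.3693389892578), 4.757250785827637) [ 0.589994   -0.02118932]
 tab [ 0.50654859 -0.02742974] 83
 panel ((579.9464111328125, -22.985809326171875), (141.97317504882812, 200.5499267578125), 5.212172508239746) [ 0.58424901 -0.02928819]
 tab [ 0.50311009 -0.01646013] 117
[ 0.56538887 -0.3446595   0.019     ] [ 0.56930955 -0.34160603  0.015     ]
[ 0.75411435 -0.0083844   0.167     ] [ 0.70760695 -0.00934377  0.167     ]
t 0.9 p [0.2444 0.5752 0.2314] F [-0.9   0.18 -0.16] w 0.999 y [0.391 0.92  0.   ] z [ 0.  0. -1.] q [ 1.05  0.05  1.61  0.    1.48 -0.12]
```

Call:
drive_tool([
  [[0.01,-0.045,0.015],[0,0,4]],
  [[0.02,-0.09,0.03],[0,0,8]],
  [[0.03,-0.135,0.045],[0,0,12]],
  [[0.04,-0.18,0.06],[0,0,16]],
  [[0.05,-0.225,0.07],[0,0,20]],
  [[0.06,-0.27,0.07],[0,0,24]],
  [[0.07,-0.315,0.07],[0,0,28]],
  [[0.08,-0.36,0.07],[0,0,28]],
], fingers=-1)

```text
time: 1.7
tool_pos: [0.3243, 0.2136, 0.3017]
tool_rot: [0.001, -0.044, 0.999, 0.0]
contact_force: [0.2, 0.4, -0.2]
gripper_width: 1.002
```

```bash
python3 -c "
from h import *
st()"
```

```text
t 1.7 p [0.3243 0.2136 0.3017] F [ 0.25  0.45 -0.25] w 1.002 y [-0.089  0.996  0.   ] z [ 0.001  0.    -1.   ] q [ 0.39 -0.59  2.02 -0.    1.71 -1.27]
```

Call:
drive_tool([
  [[0.01,-0.045,0],[0,0,0]],
  [[0.02,-0.09,0],[0.7,-8,0]],
  [[0.04,-0.135,0],[1.4,-16,0]],
  [[0.06,-0.18,-0.01],[2.1,-24,0]],
  [[0.08,-0.22,-0.03],[2.8,-32,0]],
  [[0.1,-0.248,-0.06],[3.5,-40,0]],
  [[0.11,-0.248,-0.1],[3.9,-44.8,0]],
  [[0.115,-0.248,-0.145],[3.9,-44.8,0]],
])

```text
time: 2.5
tool_pos: [0.4482, -0.0371, 0.1662]
tool_rot: [0.376, -0.039, 0.926, 0.016]
contact_force: [14.7, -10.0, 2.5]
gripper_width: 0.999
```

```bash
python3 -c "
from h import *
st()
im=grab_frame('wrist');cv2.imwrite('pics/w1.png',im[:,:,::-1])
im=grab_frame('scene');cv2.imwrite('pics/s1.png',im[:,:,::-1])"
```

```text
t 2.5 p [ 0.4482 -0.0371  0.1662] F [ 14.75 -10.03   2.53] w 0.999 y [-0.084  0.996  0.001] z [ 0.695  0.059 -0.716] q [-0.5  -1.01  2.58  0.49  0.94 -2.32]
```

View pics/w1.png

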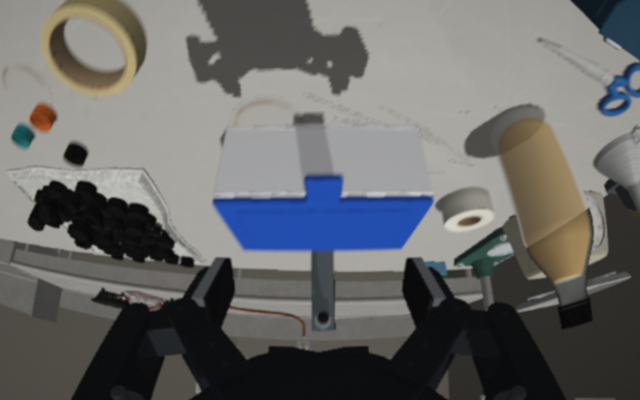

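View pics/s1.png

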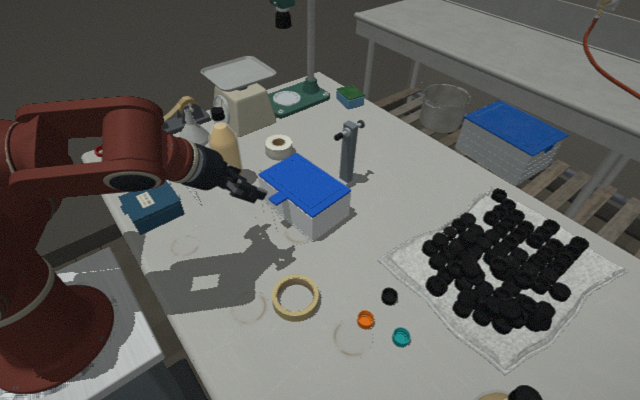

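Call:
drive_tool([
  [[0,0.003,0.01],[-0.6,7,0]],
  [[0,0.006,0.01],[-1.2,14,0]],
  [[0,0.006,0.01],[-1.7,20,0]],
  [[0,0.006,0.01],[-1.7,20,0]],
  [[0,0.006,0.01],[-1.7,20,0]],
  [[0,0.006,0.01],[-1.7,20,0]],
])

```text
time: 3.2
tool_pos: [0.4479, -0.0283, 0.177]
tool_rot: [0.21, -0.043, 0.977, 0.011]
contact_force: [0.0, 0.6, 0.4]
gripper_width: 1.004
```

```bash
python3 -c "
from h import *
st()"
```

```text
t 3.2 p [ 0.4479 -0.0283  0.177 ] F [0.03 0.63 0.35] w 1.004 y [-0.088  0.996  0.003] z [ 0.41   0.039 -0.911] q [-0.34 -0.7   2.33  0.19  1.13 -2.05]
```

Call:
drive_tool([
  [[0.018,0,-0.032],[0,0,0]],
  [[0.036,0,-0.064],[0,0,0]],
  [[0.05,0,-0.09],[0,0,0]],
  [[0.06,0,-0.103],[0,0,0]],
  [[0.06,0,-0.103],[0,0,0]],
])

```text
time: 3.7
tool_pos: [0.5065, -0.0283, 0.0718]
tool_rot: [0.208, -0.042, 0.977, 0.011]
contact_force: [-0.3, 0.7, -0.5]
gripper_width: 0.999
```

```bash
python3 -c "
from h import *
st()
im=grab_frame('wrist');cv2.imwrite('pics/w2.png',im[:,:,::-1])"
```

```text
t 3.7 p [ 0.5065 -0.0283  0.0718] F [-0.34  0.67 -0.52] w 0.999 y [-0.087  0.996  0.005] z [ 0.405  0.04  -0.913] q [-0.29 -0.35  2.29  0.21  0.82 -2.06]
```

View pics/w2.png

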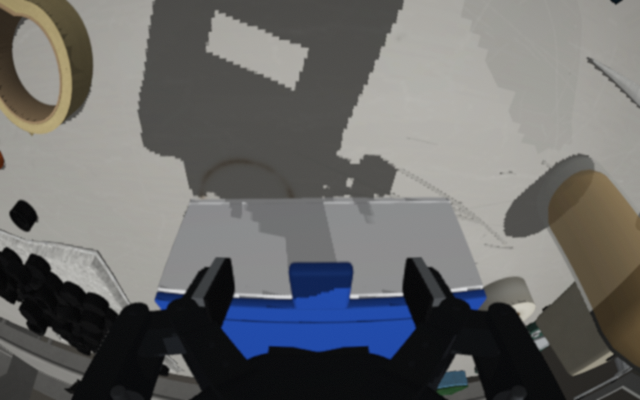

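Call:
drive_tool([
  [[0,0,0],[0,0,0]],
  [[0,0,0],[0,0,0]],
  [[0,0,0],[0,0,0]],
  [[0,0,0],[0,0,0]],
  [[0,0,0],[0,0,0]],
  [[0,0,0],[0,0,0]],
  [[0,0,0],[0,0,0]],
  [[0,0,0],[0,0,0]],
], fingers=1)

```text
time: 4.55
tool_pos: [0.5087, -0.0272, 0.0763]
tool_rot: [0.21, -0.043, 0.977, 0.012]
contact_force: [-9.6, 5.7, 11.5]
gripper_width: 0.337
```

```bash
python3 -c "
from h import *
st()
H=np.array([.655,-.0158,.0825]);ey=np.array([-.087,.996,0]);p=state()['tool_pos']
for a in [5,10,15,20,25,30,35,40]:
    r=R.from_rotvec(np.radians(a)*ey); print(a,(H+r.apply(p-H)-p).round(3),(a*ey).round(1))
im=grab_frame('wrist');cv2.imwrite('pics/w3.png',im[:,:,::-1])"
```

```text
t 4.55 p [ 0.5087 -0.0272  0.0763] F [-9.63  5.72 11.47] w 0.337 y [-0.089  0.996  0.006] z [ 0.409  0.042 -0.912] q [-0.29 -0.35  2.29  0.21  0.82 -2.06]
5 [0.    0.    0.013] [-0.4  5.   0. ]
10 [0.001 0.    0.026] [-0.9 10.   0. ]
15 [0.003 0.    0.038] [-1.3 14.9  0. ]
20 [0.007 0.001 0.051] [-1.7 19.9  0. ]
25 [0.011 0.001 0.063] [-2.2 24.9  0. ]
30 [0.016 0.001 0.074] [-2.6 29.9  0. ]
35 [0.023 0.002 0.085] [-3.  34.9  0. ]
40 [0.03  0.003 0.096] [-3.5 39.8  0. ]
```

View pics/w3.png

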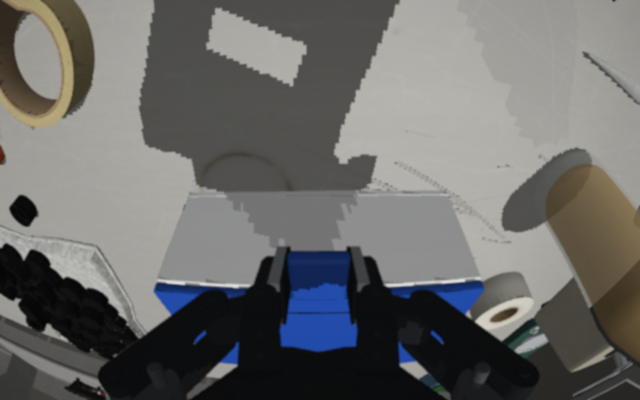

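Call:
drive_tool([
  [[0,0,0.013],[-0.4,5,0]],
  [[0.001,0,0.026],[-0.9,10,0]],
  [[0.003,0,0.038],[-1.3,14.9,0]],
  [[0.007,0.001,0.051],[-1.7,19.9,0]],
  [[0.011,0.001,0.063],[-2.2,24.9,0]],
  [[0.016,0.001,0.074],[-2.6,29.9,0]],
  [[0.023,0.002,0.085],[-3,34.9,0]],
  [[0.03,0.003,0.096],[-3.5,39.8,0]],
])

```text
time: 5.4
tool_pos: [0.5384, -0.0243, 0.1717]
tool_rot: [-0.138, -0.043, 0.989, -0.004]
contact_force: [-1.4, 3.8, -2.1]
gripper_width: 0.333
```

```bash
python3 -c "
from h import *
st()
H=np.array([.655,-.0158,.0825]);ey=np.array([-.087,.996,0]);p=state()['tool_pos']
for a in [5,10,15,20,25,30,35,40]:
    r=R.from_rotvec(np.radians(a)*ey); print(a,(H+r.apply(p-H)-p).round(3),(a*ey).round(1))
im=grab_frame('scene');cv2.imwrite('pics/s4.png',im[:,:,::-1])"
```

```text
t 5.4 p [ 0.5384 -0.0243  0.1717] F [-1.36  3.81 -2.07] w 0.333 y [-0.086  0.996  0.004] z [-0.274 -0.019 -0.962] q [-0.15  0.08  1.7  -0.06  1.63 -1.8 ]
5 [0.008 0.001 0.01 ] [-0.4  5.   0. ]
10 [0.017 0.002 0.019] [-0.9 10.   0. ]
15 [0.027 0.002 0.027] [-1.3 14.9  0. ]
20 [0.037 0.003 0.035] [-1.7 19.9  0. ]
25 [0.048 0.004 0.041] [-2.2 24.9  0. ]
30 [0.06  0.005 0.046] [-2.6 29.9  0. ]
35 [0.072 0.006 0.051] [-3.  34.9  0. ]
40 [0.084 0.007 0.054] [-3.5 39.8  0. ]
```

View pics/s4.png

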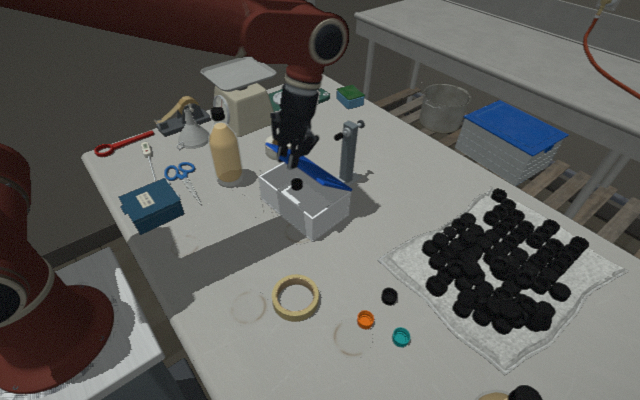

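Call:
drive_tool([
  [[0.008,0.001,0.01],[-0.4,5,0]],
  [[0.017,0.002,0.019],[-0.9,10,0]],
  [[0.027,0.002,0.027],[-1.3,14.9,0]],
  [[0.037,0.003,0.035],[-1.7,19.9,0]],
  [[0.048,0.004,0.041],[-2.2,24.9,0]],
  [[0.048,0.004,0.041],[-2.2,24.9,0]],
])

```text
time: 6.05
tool_pos: [0.5873, -0.0199, 0.2127]
tool_rot: [-0.35, -0.041, 0.936, -0.013]
contact_force: [-4.2, 6.3, 4.8]
gripper_width: 0.332
```

Call:
drive_tool([
  [[0,0,0],[0,0,0]],
  [[0,0,0],[0,0,0]],
  [[0,0,0],[0,0,0]],
  [[0,0,0],[0,0,0]],
  [[0,0,0],[0,0,0]],
  [[0,0,0],[0,0,0]],
], fingers=-1)

```text
time: 6.65
tool_pos: [0.5866, -0.0219, 0.212]
tool_rot: [-0.347, -0.04, 0.937, -0.014]
contact_force: [-0.3, -0.1, 0.1]
gripper_width: 1.001
```

```bash
python3 -c "
from h import *
st()
im=grab_frame('scene');cv2.imwrite('pics/s5.png',im[:,:,::-1])"
```

```text
t 6.65 p [ 0.5866 -0.0219  0.212 ] F [-0.33 -0.05  0.11] w 1.001 y [-0.085  0.996  0.001] z [-0.649 -0.055 -0.759] q [-0.11  0.44  1.31 -0.14  2.09 -1.79]
```

View pics/s5.png

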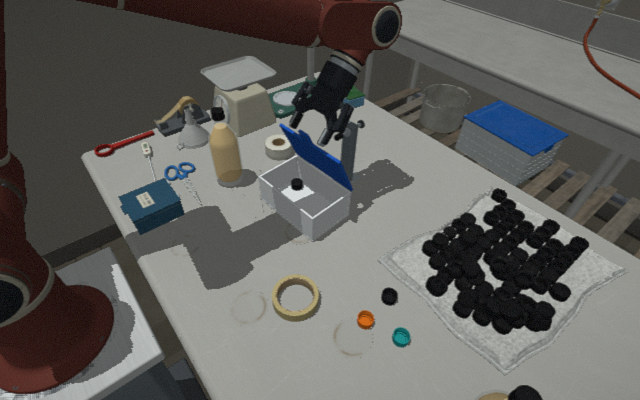

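Call:
drive_tool([
  [[0.025,0.002,0.03],[0,0,0]],
  [[0.05,0.004,0.06],[0,0,0]],
  [[0.075,0.006,0.09],[0,0,0]],
  [[0.08,0.006,0.13],[0.7,-8,0]],
  [[0.05,0.004,0.14],[1.4,-16,0]],
  [[0.01,0,0.14],[2.1,-24,0]],
  [[-0.035,-0.005,0.14],[2.8,-32,0]],
  [[-0.08,-0.01,0.14],[3.5,-40,0]],
], fingers=1)

```text
time: 7.5
tool_pos: [0.5143, -0.0311, 0.354]
tool_rot: [-0.017, -0.043, 0.999, 0.0]
contact_force: [-0.5, -1.9, 1.6]
gripper_width: -0.001
```

```bash
python3 -c "
from h import *
st()
im=grab_frame('scene');cv2.imwrite('pics/s6.png',im[:,:,::-1])"
```

```text
t 7.5 p [ 0.5143 -0.0311  0.354 ] F [-0.5  -1.86  1.61] w -0.001 y [-0.087  0.996  0.002] z [-0.035 -0.001 -0.999] q [-0.2  -0.23  1.68 -0.01  1.73 -1.86]
```

View pics/s6.png

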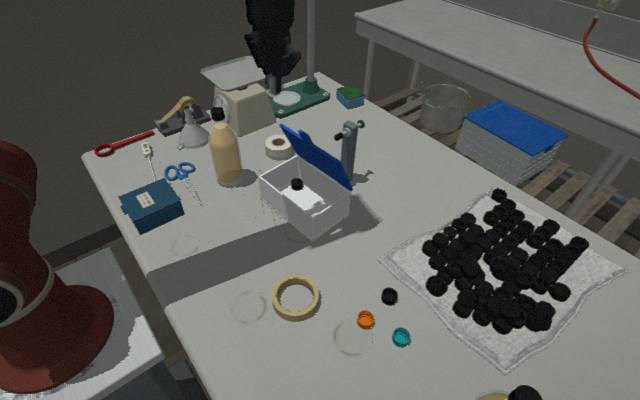

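Call:
drive_tool([
  [[0,0.002,-0.03],[0.5,-6,0]],
  [[0,0.004,-0.07],[1.1,-13,0]],
  [[0,0.004,-0.11],[1.7,-20,0]],
  [[0.01,0.004,-0.15],[2.2,-25,0]],
  [[0.016,0.004,-0.154],[2.2,-25,0]],
  [[0.016,0.004,-0.154],[2.2,-25,0]],
])

```text
time: 8.15
tool_pos: [0.5314, -0.027, 0.1984]
tool_rot: [0.195, -0.043, 0.98, 0.01]
contact_force: [1.3, 0.2, 0.6]
gripper_width: -0.001
```

```bash
python3 -c "
from h import *
st()
im=grab_frame('scene');cv2.imwrite('pics/s7.png',im[:,:,::-1])"
```

```text
t 8.15 p [ 0.5314 -0.027   0.1984] F [1.31 0.21 0.58] w -0.001 y [-0.088  0.996  0.004] z [ 0.381  0.037 -0.924] q [-0.26 -0.42  2.11  0.15  1.08 -1.97]
```

View pics/s7.png

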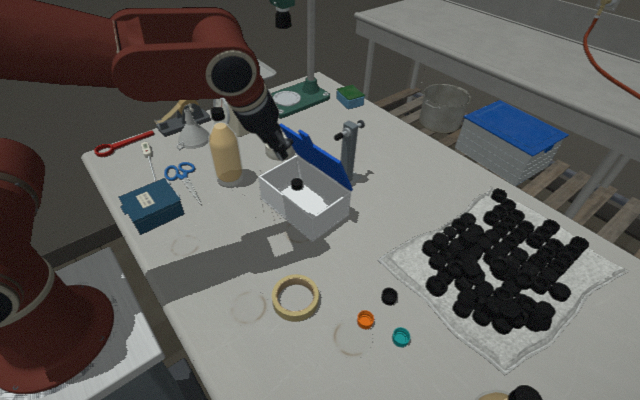

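Call:
drive_tool([
  [[0.03,0.003,0],[0,0,0]],
  [[0.05,0.004,0],[0,0,0]],
  [[0.065,0.006,0],[0,0,0]],
  [[0.08,0.007,0],[0,0,0]],
  [[0.09,0.008,0],[0,0,0]],
  [[0.1,0.009,0],[0,0,0]],
  [[0.107,0.009,0],[0,0,0]],
  [[0.11,0.0095,0],[0,0,0]],
])

```text
time: 9.0
tool_pos: [0.6426, -0.0177, 0.2001]
tool_rot: [0.197, -0.043, 0.979, 0.01]
contact_force: [-1.8, -0.5, 1.5]
gripper_width: 0.002
```

```bash
python3 -c "
from h import *
st()
im=grab_frame('scene');cv2.imwrite('pics/s8.png',im[:,:,::-1])"
```

```text
t 9.0 p [ 0.6426 -0.0177  0.2001] F [-1.84 -0.5   1.45] w 0.002 y [-0.088  0.996  0.002] z [ 0.386  0.036 -0.922] q [-0.19 -0.12  1.87  0.13  1.01 -1.9 ]
```

View pics/s8.png

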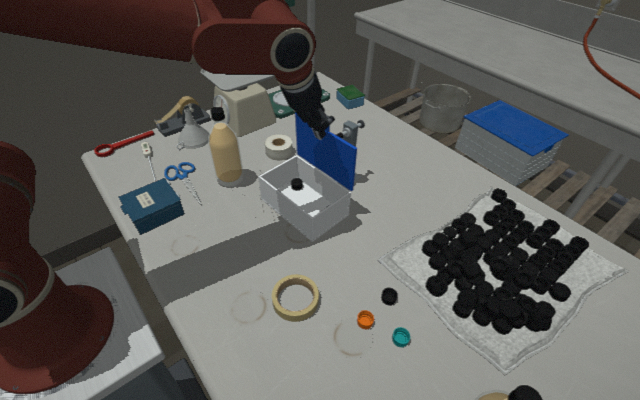

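Call:
drive_tool([
  [[0.003,0,0],[0,0,0]],
  [[0.006,0.0005,0],[0,0,0]],
  [[0.009,0.001,0],[0,0,0]],
  [[0.01,0.001,0],[0,0,0]],
])

```text
time: 9.45
tool_pos: [0.6515, -0.0167, 0.1988]
tool_rot: [0.197, -0.043, 0.98, 0.01]
contact_force: [-1.9, -1.4, -0.3]
gripper_width: -0.006
```

Call:
drive_tool([
  [[0.001,0,0],[0,0,0]],
  [[0.002,0,0],[0,0,0]],
  [[0.003,0,0],[0,0,0]],
  [[0.004,0,0],[0,0,0]],
])

```text
time: 9.85
tool_pos: [0.6553, -0.0164, 0.1986]
tool_rot: [0.196, -0.043, 0.98, 0.01]
contact_force: [-1.8, -0.1, -0.3]
gripper_width: -0.005
```

Call:
drive_tool([
  [[0.001,0,0],[0,0,0]],
  [[0.002,0,0],[0,0,0]],
  [[0.003,0,0],[0,0,0]],
])

```text
time: 10.15
tool_pos: [0.6584, -0.0164, 0.1986]
tool_rot: [0.196, -0.043, 0.98, 0.01]
contact_force: [-1.9, 1.0, -0.9]
gripper_width: 0.003
```

Call:
drive_tool([
  [[0.001,0,0],[0,0,0]],
  [[0.002,0,0],[0,0,0]],
  [[0.003,0,0],[0,0,0]],
])

```text
time: 10.45
tool_pos: [0.6616, -0.0165, 0.1989]
tool_rot: [0.197, -0.043, 0.979, 0.01]
contact_force: [-0.5, 0.3, -2.0]
gripper_width: -0.004
```

Call:
drive_tool([
  [[0.001,0,0],[0,0,0]],
  [[0.002,0,0],[0,0,0]],
  [[0.003,0,0],[0,0,0]],
])

```text
time: 10.75
tool_pos: [0.6646, -0.0166, 0.199]
tool_rot: [0.197, -0.043, 0.979, 0.01]
contact_force: [-2.0, 0.6, 0.3]
gripper_width: -0.004
```

```bash
python3 -c "
from h import *
st()
im=grab_frame('scene');cv2.imwrite('pics/s9.png',cv2.resize(im[100:200,260:400,::-1],None,fx=5,fy=5))"
```

```text
t 10.75 p [ 0.6646 -0.0166  0.199 ] F [-2.03  0.63  0.27] w -0.004 y [-0.088  0.996  0.003] z [ 0.385  0.037 -0.922] q [-0.18 -0.07  1.82  0.13  1.01 -1.89]
```

View pics/s9.png

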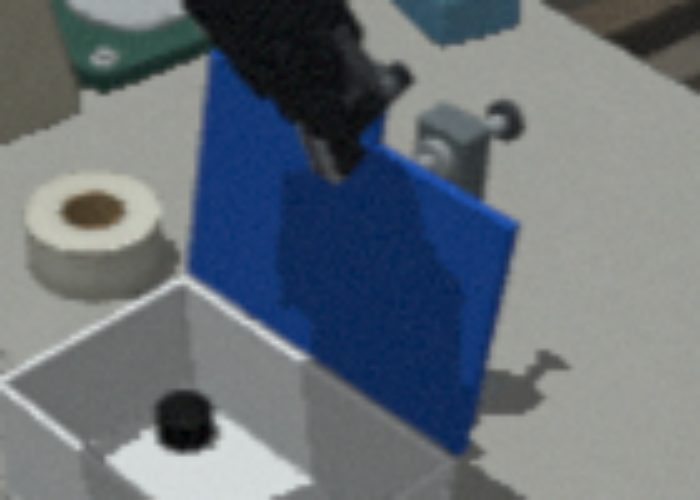

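Lid just past upright, fingertip on it near the tab; the pad's screw is behind the lid. Continuing in small steps.

Call:
drive_tool([
  [[0.001,0,0],[0,0,0]],
  [[0.002,0,0],[0,0,0]],
  [[0.003,0,0],[0,0,0]],
])

```text
time: 11.1
tool_pos: [0.6676, -0.0166, 0.199]
tool_rot: [0.197, -0.043, 0.979, 0.01]
contact_force: [-1.8, 0.6, -0.6]
gripper_width: -0.001
```

Call:
drive_tool([
  [[0.001,0,0],[0,0,0]],
  [[0.002,0,0],[0,0,0]],
])

```text
time: 11.3
tool_pos: [0.6696, -0.0166, 0.199]
tool_rot: [0.197, -0.043, 0.979, 0.01]
contact_force: [-3.0, 1.5, 0.1]
gripper_width: 0.002
```

Call:
drive_tool([
  [[0.001,0,0],[0,0,0]],
  [[0.002,0,0],[0,0,0]],
])

```text
time: 11.5
tool_pos: [0.6716, -0.0166, 0.199]
tool_rot: [0.197, -0.043, 0.979, 0.01]
contact_force: [-1.5, -0.1, -0.9]
gripper_width: -0.0
```

Call:
drive_tool([
  [[0.001,0,0],[0,0,0]],
  [[0.002,0,0],[0,0,0]],
])

```text
time: 11.7
tool_pos: [0.6736, -0.0166, 0.1991]
tool_rot: [0.197, -0.043, 0.979, 0.01]
contact_force: [-1.8, 0.5, -0.8]
gripper_width: 0.002
```

Call:
drive_tool([
  [[0.001,0,0],[0,0,0]],
  [[0.002,0,0],[0,0,0]],
])

```text
time: 11.9
tool_pos: [0.6756, -0.0166, 0.199]
tool_rot: [0.197, -0.043, 0.979, 0.01]
contact_force: [-0.8, 0.0, -0.3]
gripper_width: 0.0
```

Call:
drive_tool([
  [[0.001,0,0],[0,0,0]],
  [[0.002,0,0],[0,0,0]],
])

```text
time: 12.1
tool_pos: [0.6776, -0.0166, 0.199]
tool_rot: [0.197, -0.043, 0.979, 0.01]
contact_force: [-1.2, 0.5, -1.4]
gripper_width: -0.003
```

Call:
drive_tool([
  [[0.001,0,0],[0,0,0]],
  [[0.002,0,0],[0,0,0]],
])

```text
time: 12.3
tool_pos: [0.6796, -0.0166, 0.199]
tool_rot: [0.197, -0.043, 0.979, 0.01]
contact_force: [-1.1, 0.0, -0.5]
gripper_width: 0.001
```

Call:
drive_tool([
  [[0.001,0,0],[0,0,0]],
  [[0.002,0,0],[0,0,0]],
])

```text
time: 12.5
tool_pos: [0.6816, -0.0166, 0.1991]
tool_rot: [0.197, -0.043, 0.979, 0.01]
contact_force: [-2.0, -0.0, -0.7]
gripper_width: 0.002
```

Call:
drive_tool([
  [[0.001,0,0],[0,0,0]],
  [[0.002,0,0],[0,0,0]],
])

```text
time: 12.7
tool_pos: [0.6836, -0.0166, 0.199]
tool_rot: [0.197, -0.043, 0.979, 0.01]
contact_force: [-1.6, -0.2, -0.4]
gripper_width: -0.004
```

Call:
drive_tool([
  [[0.001,0,0],[0,0,0]],
  [[0.002,0,0],[0,0,0]],
])

```text
time: 12.9
tool_pos: [0.6856, -0.0166, 0.1991]
tool_rot: [0.197, -0.043, 0.979, 0.01]
contact_force: [-1.4, 0.4, -0.7]
gripper_width: -0.001
```

Call:
drive_tool([
  [[0.001,0,0],[0,0,0]],
  [[0.002,0,0],[0,0,0]],
])

```text
time: 13.1
tool_pos: [0.6876, -0.0166, 0.1991]
tool_rot: [0.197, -0.043, 0.979, 0.01]
contact_force: [-1.4, -0.0, -0.8]
gripper_width: -0.004
```

```bash
python3 -c "
from h import *
st()
im=grab_frame('scene');cv2.imwrite('pics/s10.png',cv2.resize(im[100:200,260:400,::-1],None,fx=5,fy=5))"
```

```text
t 13.1 p [ 0.6876 -0.0166  0.1991] F [-1.36 -0.01 -0.81] w -0.004 y [-0.088  0.996  0.003] z [ 0.385  0.037 -0.922] q [-0.17 -0.01  1.77  0.12  1.   -1.88]
```

View pics/s10.png

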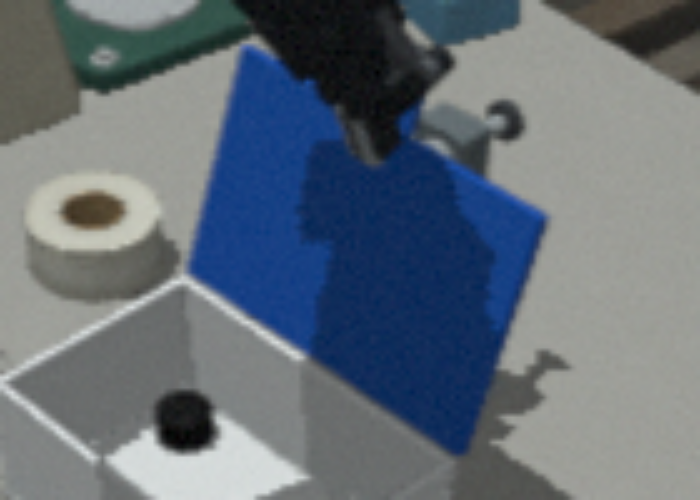

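Call:
drive_tool([
  [[0.001,0,0],[0,0,0]],
  [[0.002,0,0],[0,0,0]],
])

```text
time: 13.35
tool_pos: [0.6894, -0.0165, 0.1988]
tool_rot: [0.196, -0.043, 0.98, 0.01]
contact_force: [-3.0, -0.2, -0.5]
gripper_width: 0.002
```

Call:
drive_tool([
  [[0.001,0,0],[0,0,0]],
  [[0.002,0,0],[0,0,0]],
])

```text
time: 13.55
tool_pos: [0.6909, -0.0164, 0.1984]
tool_rot: [0.196, -0.043, 0.98, 0.01]
contact_force: [-5.2, 1.5, -0.5]
gripper_width: -0.001
```

Call:
drive_tool([
  [[0.001,0,0],[0,0,0]],
  [[0.002,0,0],[0,0,0]],
])

```text
time: 13.75
tool_pos: [0.6923, -0.0163, 0.1978]
tool_rot: [0.195, -0.043, 0.98, 0.01]
contact_force: [-7.8, 0.8, 0.8]
gripper_width: -0.002
```

Call:
drive_tool([
  [[0,0,0],[0,0,0]],
  [[0,0,0],[0,0,0]],
  [[0,0,0],[0,0,0]],
  [[0,0,0],[0,0,0]],
  [[0,0,0],[0,0,0]],
])

```text
time: 14.25
tool_pos: [0.6924, -0.0163, 0.1978]
tool_rot: [0.195, -0.043, 0.98, 0.01]
contact_force: [-5.7, -0.0, 0.5]
gripper_width: 0.001
```

Call:
drive_tool([
  [[-0.003,0,0],[0,0,0]],
  [[-0.008,0,0],[0,0,0]],
  [[-0.03,0,0],[0,0,0]],
  [[-0.07,0,0.01],[-0.5,6,0]],
  [[-0.1,-0.02,0.04],[-1,12,0]],
  [[-0.12,-0.05,0.06],[-1.6,18,0]],
  [[-0.125,-0.09,0.07],[-2,22.7,0]],
  [[-0.125,-0.135,0.07],[-2,22.7,0]],
])

```text
time: 15.05
tool_pos: [0.5707, -0.1528, 0.2731]
tool_rot: [0.003, -0.044, 0.999, -0.0]
contact_force: [1.5, 0.4, 0.1]
gripper_width: -0.004
```

```bash
python3 -c "
from h import *
st()
im=grab_frame('scene');cv2.imwrite('pics/s11.png',cv2.resize(im[100:200,260:400,::-1],None,fx=5,fy=5))
print([(x['location'],x['confidence']) for x in place_of('scene','cap_center')])
im=grab_frame('top');cv2.imwrite('pics/t11.png',im[:,:,::-1])
print([(x['location'],x['confidence']) for x in place_of('top','cap_center')])
"
```

```text
t 15.05 p [ 0.5707 -0.1528  0.2731] F [1.54 0.39 0.08] w -0.004 y [-0.089  0.996 -0.   ] z [ 0.005 -0.    -1.   ] q [-0.39 -0.05  1.65  0.    1.54 -2.05]
[([0.4949, -0.3519, 0.0121], 0.83), ([0.5216, -0.4245, 0.0122], 0.83), ([0.5662, -0.3461, 0.0081], 0.78)]
[([0.4978, -0.3507, 0.0064], 0.65), ([0.521, -0.4249, 0.0112], 0.51), ([0.5662, -0.3445, 0.0117], 0.44), ([0.5925, -0.0216, 0.0008], 0.42), ([0.6681, 0.2202, 0.0014], 0.19)]
```

View pics/s11.png

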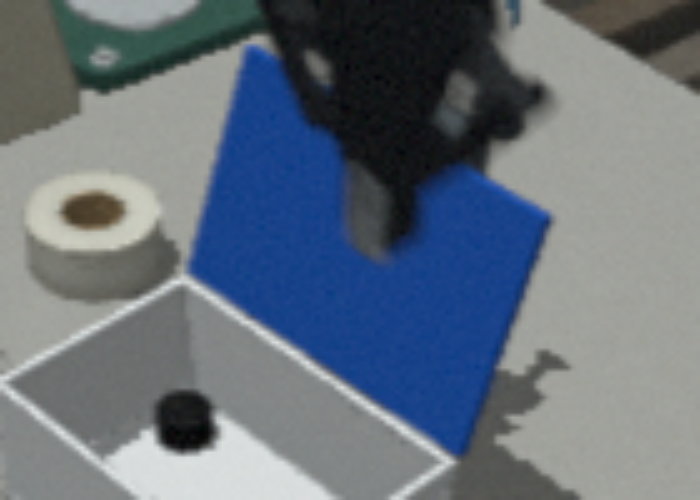

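Call:
drive_tool([
  [[0,-0.045,0],[0,0,0]],
  [[-0.002,-0.09,-0.01],[0,0,0]],
  [[-0.004,-0.135,-0.03],[0,0,0]],
  [[-0.004,-0.175,-0.06],[0,0,0]],
  [[-0.004,-0.191,-0.1],[0,0,0]],
  [[-0.004,-0.192,-0.14],[0,0,0]],
  [[-0.004,-0.192,-0.17],[0,0,0]],
  [[-0.004,-0.192,-0.17],[0,0,0]],
], fingers=-1)

```text
time: 16.05
tool_pos: [0.5617, -0.3399, 0.0926]
tool_rot: [-0.005, -0.044, 0.999, 0.005]
contact_force: [-0.8, 1.1, -0.5]
gripper_width: 0.999
```

```bash
python3 -c "
from h import *
st()
im=grab_frame('wrist');cv2.imwrite('pics/w12.png',im[:,:,::-1])
m=camera_model('wrist');f=200/np.tan(np.radians(m['fovy']/2));Rm=R.from_rotvec(m['rvec']).as_matrix()
for p in [(0.566,-.345,.019),state()['tool_pos']]:
    c=Rm@np.array(p)+m['tvec'];th=np.arctan2(np.hypot(*c[:2]),c[2]);u=c[:2]/np.hypot(*c[:2])*th*f;print(u[0]+m['cx'],u[1]+m['cy'])
print([(x['location'],x['confidence']) for x in place_of('wrist','cap_center')])
"
```

```text
t 16.05 p [ 0.5617 -0.3399  0.0926] F [-0.76  1.12 -0.54] w 0.999 y [-0.088  0.996  0.01 ] z [-0.01  0.01 -1.  ] q [-0.66  0.25  1.63  0.    1.27 -2.32]
312.00033910953135 214.27554603358627
317.8131500459046 261.67552565378634
[([0.5668, -0.3424, 0.0124], 0.81), ([0.5219, -0.42, 0.0062], 0.76), ([0.496, -0.3523, 0.0076], 0.69)]
```

View pics/w12.png

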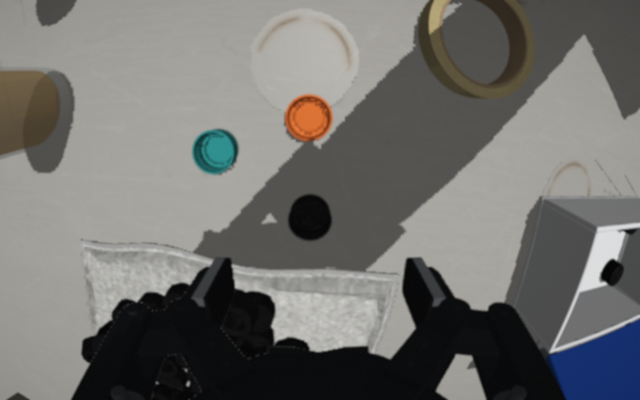

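Call:
drive_tool([
  [[0.002,-0.002,-0.02],[0,0,0]],
  [[0.002,-0.002,-0.04],[0,0,0]],
  [[0.002,-0.002,-0.05],[0,0,0]],
  [[0.002,-0.002,-0.05],[0,0,0]],
])

```text
time: 16.55
tool_pos: [0.5669, -0.3452, 0.0495]
tool_rot: [-0.0, -0.044, 0.999, 0.001]
contact_force: [0.1, -0.3, -0.3]
gripper_width: 1.001
```

```bash
python3 -c "
from h import *
st()"
```

```text
t 16.55 p [ 0.5669 -0.3452  0.0495] F [ 0.14 -0.3  -0.34] w 1.001 y [-0.087  0.996  0.003] z [-0.001  0.002 -1.   ] q [-0.66  0.31  1.64  0.    1.19 -2.32]
```

Call:
drive_tool([
  [[0,0,-0.02],[0,0,0]],
  [[0,0,-0.036],[0,0,0]],
  [[0,0,-0.044],[0,0,0]],
  [[0,0,-0.044],[0,0,0]],
])

```text
time: 16.95
tool_pos: [0.5658, -0.3449, 0.0037]
tool_rot: [-0.002, -0.043, 0.999, 0.002]
contact_force: [-0.3, -0.4, 0.5]
gripper_width: 0.998
```

Call:
drive_tool([
  [[0,0,0],[0,0,0]],
  [[0,0,0],[0,0,0]],
  [[0,0,0],[0,0,0]],
  [[0,0,0],[0,0,0]],
  [[0,0,0],[0,0,0]],
  [[0,0,0],[0,0,0]],
  [[0,0,0],[0,0,0]],
  [[0,0,0],[0,0,0]],
], fingers=1)

```text
time: 17.75
tool_pos: [0.5673, -0.3462, 0.0062]
tool_rot: [0.0, -0.043, 0.999, 0.001]
contact_force: [-1.1, -1.2, 5.8]
gripper_width: 0.358
```

Call:
drive_tool([
  [[0,0,0.02],[0,0,0]],
  [[0,0,0.05],[0,0,0]],
  [[0,0,0.09],[0,0,0]],
  [[0,0,0.13],[0,0,0]],
  [[0,0,0.16],[0,0,0]],
  [[0,0,0.16],[0,0,0]],
])

```text
time: 18.35
tool_pos: [0.5689, -0.3473, 0.1712]
tool_rot: [0.003, -0.043, 0.999, -0.002]
contact_force: [1.0, -0.4, 0.6]
gripper_width: 0.361
```

```bash
python3 -c "
from h import *
st()
im=grab_frame('wrist');cv2.imwrite('pics/w13.png',im[:,:,::-1])
im=grab_frame('scene');cv2.imwrite('pics/s13.png',im[:,:,::-1])"
```

```text
t 18.35 p [ 0.5689 -0.3473  0.1712] F [ 1.02 -0.38  0.63] w 0.361 y [-0.087  0.996 -0.004] z [ 0.006 -0.003 -1.   ] q [-0.66  0.19  1.57  0.    1.38 -2.32]
```

View pics/w13.png

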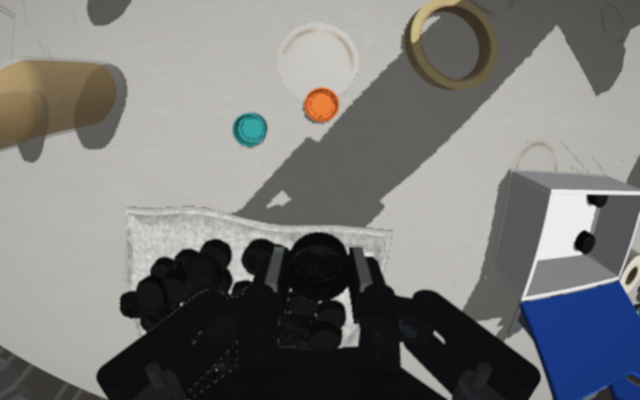

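View pics/s13.png

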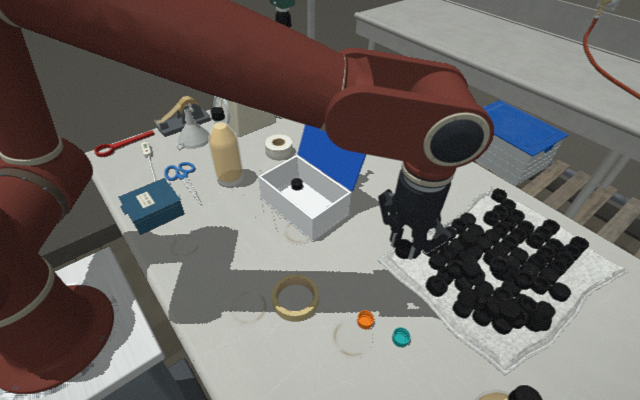

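Call:
drive_tool([
  [[0.003,0.045,0.005],[0,0,0]],
  [[0.006,0.09,0.01],[0,0,0]],
  [[0.009,0.135,0.01],[0,0,0]],
  [[0.012,0.18,0.01],[0,0,0]],
  [[0.015,0.225,0.01],[0,0,0]],
  [[0.018,0.27,0.01],[0,0,0]],
  [[0.02,0.31,0],[0,0,0]],
  [[0.02,0.3235,0],[0,0,0]],
])

```text
time: 19.25
tool_pos: [0.5839, -0.0183, 0.1605]
tool_rot: [-0.004, -0.045, 0.999, 0.003]
contact_force: [-0.2, 0.4, -1.3]
gripper_width: 0.359
```

Call:
drive_tool([
  [[0,0,0],[0,0,0]],
  [[0,0,-0.02],[0,0,0]],
  [[0,0,-0.04],[0,0,0]],
  [[0,0,-0.04],[0,0,0]],
])

```text
time: 19.65
tool_pos: [0.5839, -0.0234, 0.1209]
tool_rot: [-0.004, -0.042, 0.999, 0.002]
contact_force: [-0.7, 0.1, -1.0]
gripper_width: 0.357
```

```bash
python3 -c "
from h import *
st()
im=grab_frame('wrist');cv2.imwrite('pics/w14.png',im[:,:,::-1])
im=grab_frame('scene');cv2.imwrite('pics/s14.png',cv2.resize(im[100:250,220:420,::-1],None,fx=4,fy=4))"
```

```text
t 19.65 p [ 0.5839 -0.0234  0.1209] F [-0.68  0.14 -1.  ] w 0.357 y [-0.085  0.996  0.004] z [-0.009  0.003 -1.   ] q [-0.17  0.06  1.8   0.    1.29 -1.82]
```

View pics/w14.png

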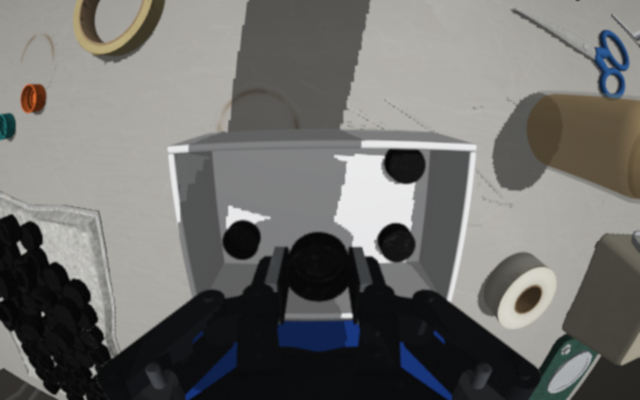

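View pics/s14.png

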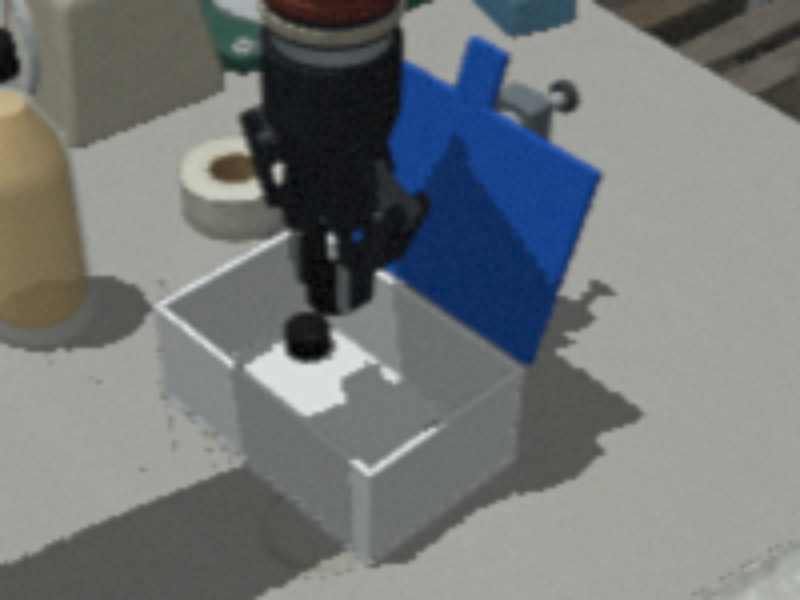

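Call:
drive_tool([
  [[0,0,-0.03],[0,0,0]],
  [[0,0,-0.06],[0,0,0]],
  [[0,0,-0.085],[0,0,0]],
  [[0,0,-0.1],[0,0,0]],
  [[0,0,-0.106],[0,0,0]],
  [[0,0,-0.106],[0,0,0]],
])

```text
time: 20.35
tool_pos: [0.5868, -0.0224, 0.0192]
tool_rot: [-0.001, -0.043, 0.999, 0.001]
contact_force: [-0.5, 0.2, 1.2]
gripper_width: 0.363
```

Call:
drive_tool([
  [[0,0,0],[0,0,0]],
  [[0,0,0],[0,0,0]],
  [[0,0,0],[0,0,0]],
  [[0,0,0],[0,0,0]],
  [[0,0,0],[0,0,0]],
], fingers=-0.2)

```text
time: 20.85
tool_pos: [0.5867, -0.022, 0.0194]
tool_rot: [-0.0, -0.043, 0.999, 0.001]
contact_force: [-0.6, -0.6, 0.1]
gripper_width: 0.598
```

Call:
drive_tool([
  [[0,0,0.02],[0,0,0]],
  [[0,0,0.05],[0,0,0]],
  [[0,0,0.09],[0,0,0]],
  [[-0.02,0,0.13],[0,0,0]],
  [[-0.05,-0.02,0.17],[0,0,0]],
  [[-0.09,-0.05,0.2],[0,0,0]],
  [[-0.12,-0.08,0.22],[0,0,0]],
  [[-0.12,-0.08,0.22],[0,0,0]],
])

```text
time: 21.65
tool_pos: [0.4658, -0.1044, 0.243]
tool_rot: [0.002, -0.042, 0.999, -0.0]
contact_force: [-0.8, -0.5, -0.1]
gripper_width: 0.602
```

```bash
python3 -c "
from h import *
st()
im=grab_frame('top');cv2.imwrite('pics/t15.png',cv2.resize(im[100:260,200:400,::-1],None,fx=3.5,fy=3.5))
for n in ['lid_tab','cap_center','bottle','labels','tape']: print(n,[(x['location'],x['confidence']) for x in place_of('top',n)])
im=grab_frame('scene');cv2.imwrite('pics/s15.png',cv2.resize(im[100:250,220:420,::-1],None,fx=4,fy=4))"
```

```text
t 21.65 p [ 0.4658 -0.1044  0.243 ] F [-0.81 -0.51 -0.09] w 0.602 y [-0.084  0.996 -0.001] z [ 0.004 -0.001 -1.   ] q [-0.38 -0.32  1.93  0.    1.53 -2.03]
lid_tab [([0.7119, -0.0102, 0.2168], 0.74)]
cap_center [([0.5924, -0.022, -0.0007], 0.74), ([0.4116, -0.2256, -0.0045], 0.7), ([0.492, -0.3494, 0.003], 0.58), ([0.712, -0.0096, 0.219], 0.58), ([0.5862, -0.0201, 0.0185], 0.51), ([0.521, -0.424, 0.0116], 0.44)]
bottle [([0.4936, 0.1981, -0.0001], 0.92), ([0.7141, -0.0089, 0.2188], 0.23), ([0.6674, 0.2187, -0.0017], 0.15)]
labels [([0.6662, 0.2171, -0.0004], 0.73)]
tape [([0.4109, -0.2255, -0.0], 0.74)]
```

View pics/t15.png

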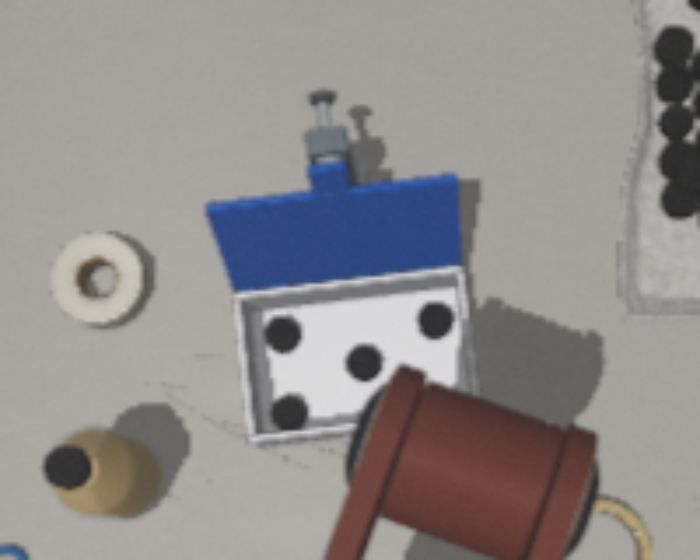

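View pics/s15.png

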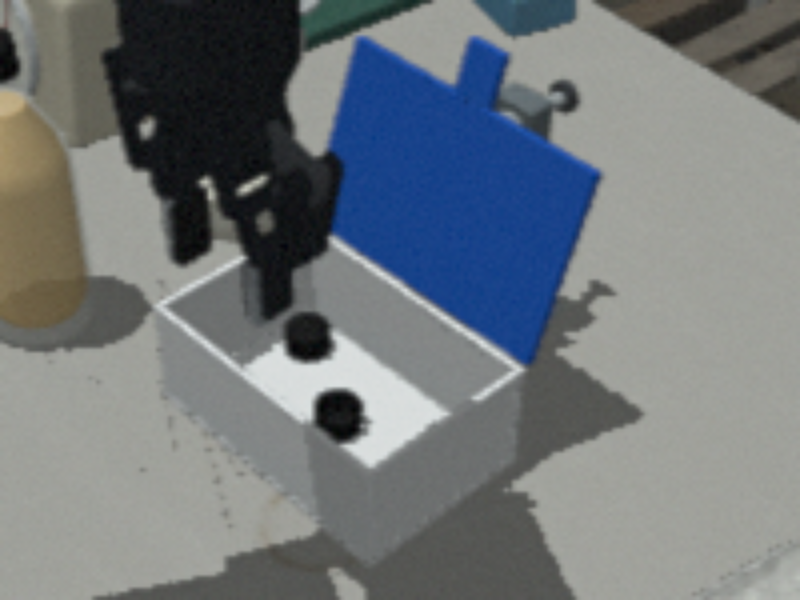

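```bash
python3 -c "
from plant import *
print(job_done())"
```

```text
the job is handed in; nothing more can be done
None
```

The stray black cap is in the bin, the lid is leaning back on its stop, and the job is handed in. It finished at about 21.7 s of the 72 s allowed. No verdict came back, so the results below rest on my own measurements.

- **Lid:** I gripped the tab and swung the lid to about 65°. I then pushed it with closed fingertips in 1–3 mm steps until the wrist force rose. I held it there for about 0.5 s, with wrist readings of 5.7–7.8 N. That works out to roughly 6–9 N at the pad. It is an estimate, because the pad force is not measured directly and the wrist force has about 1 N of noise.
- **Lid after release:** It had not moved in the later pictures, and it leans at about 1.97 rad. I could not measure the contact force still on the pad.
- **Cap:** The last top view shows four caps in the bin, with the new one in the middle at (0.586, -0.020, 0.0185). The orange and turquoise look-alikes were not touched.
- **Bottle, label roll and tape roll:** They are where they were at the start, within the detectors' roughly 4 mm error. The arm finished clear of everything, with only noise on the force reading.
- **What went wrong or disagreed:**
  - My first approach, tilted 45°, ran into the arm's joint limits and showed a brief 15–18 N force reading. I switched to about 24°, and nothing was disturbed.
  - The cap detector also gave false hits on the bin, the tape roll and the lid tab, so I checked the cap by eye in the pictures.

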